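# Square up and lock the swivelling neck rest

### The arm

A 6-joint arm with a two-finger parallel gripper is mounted at the origin on the work surface. World frame = base frame: x ahead of the robot, y to its left, z up, the work surface at z = 0. Lengths are in m, angles in rad, forces in N, time in s.
With the tool pointing down it reaches from about 0.3 to 0.875 m from the base axis. Payload 4.2 kg.
Tool frame: the origin (TCP) lies at the very end of the fingers, on their centre line; the grasp point (between the pads) lies env.hold_point_z behind it (env.hold_point_z is the distance from the TCP to the grasp point, in m); z points along the fingers, y is the line along which they close (so a half turn about z gives the same grasp; the last joint's range is limited). The gripper opens to 85 mm and grips with 20 to 120 N. Pads are 22 mm wide; open, the fingers measure 114 mm over their backs; the gripper's body (76 mm by 85 mm) begins 54 mm behind the grasp point. The pads swing forward as they close: fully open they stand 13 mm farther back than shut.
Start: joints at [-0.02, 0.32, 1.565, -0, 1.257, -0.02], TCP at [0.575, 0, 0.231] pointing down, gripper open.
Joint ranges: [-3.11, 3.11], [-0.84, 2.01], [0.21, 2.61], [-1.34, 4.49], [0.05, 2.63], [-2.56, 2.56]. Speed limits (rad/s): [2.57, 2.57, 3.14, 3.14, 3.14, 3.14].

### API

Orientations are given as a rotation vector (axis times angle).
In Python, from station import env, eyes, nets gives the robot as it stands.
- The arm moves only by the tool step_arm, never from a script. Its argument "deltas" is a list of rows, each a list of 7 numbers: the shift along the world's x, y, z normalised to -1 to 1, where 1 is 0.15 m, then the turn, a rotation vector about the world's x, y, z normalised to -1 to 1, where 1 is 120 degrees, then the opening, from 0 (shut) to 1 (fully open). A call has 1 to 20 rows; each row is the pose to reach, as a shift and turn from the pose commanded when the call began; what a row does not reach only later rows make up. A row lasts 1/10 s, in which the tool goes at most 50 mm and 8.59 degrees, less where a joint would pass 70% of its speed; a pose out of reach is approached as far as the arm can. A call with a number of a shift or a turn outside -1 to 1 is refused whole. A call with a gripper value outside its range is refused whole. The fingers move at their own pace and stop on an object; "force" is the grip in N (left out, the last holds). Time passes only in rows, so rows that repeat a pose let the fingers close. It gives the time, the measured TCP pose, the force, the opening and the grip force at its end, in the units of the state.
- env.get_state(): the state, without advancing time (a new reading comes with each control period).
- eyes.read_camera(name): name is "scene" or "side" or "wrist"; returns the picture (384x512x3 uint8, red, green, blue); there is no depth.
- eyes.camera_params(name): a dict with "K" (3x3 intrinsics, pixels), "pose" (4x4, takes a point from camera to world coordinates). Camera axes: x right, y down, z forward; pixel columns grow to the right and rows downward; lengths in m; the calibration is good to about 2 mm. A picture is of the moment at which its call begins: read the wrist's pose just before it. camera_params takes no time and is no camera call; for the wrist camera it gives the pose at the moment of the call.
- env.close_job(): hands the job in; it is judged then, once.
Trained networks look in the newest picture that a camera, given by its name, has taken for a name from the list of things; names that differ only in an ending like _2 or _b are one class to them, and where a whole thing is asked for, a point or a joint stands for the part that bears it (a point fixed in the world has none). Each returns a list of dicts, best first, with "conf" (0 to 1); they miss things now and then, are a little off and sometimes report something else, mostly with a low value. They report only what shows in the picture. A call takes as long as a camera call.
- nets.boxes_of(target, camera): "box" ([left, top, right, bottom] in pixels, round what is visible of it).
- nets.tip_of(target, camera): "centre" ([column, row] in pixels: a listed point, or the origin of a listed thing).
The state is a dict: "t": time; "joint_positions": joint angles; "dq": joint speeds; "joint_efforts": joint torques, N m; "position": TCP position; "orientation": TCP orientation; "wrist_force": force on the tool from outside, world axes, zero at the start; "torque": the same for the moment, N m; "opening": finger opening in m; "finger_force": force on a finger pad.
Only numpy, scipy, OpenCV 4.12 (cv2) and the standard library are available. Lean on these libraries where they do the work, as an engineer would, in place of code of your own. Each camera call takes 0.05 s, during which the arm holds its last target. There are 200 camera calls.

### The job

The swivelling guitar-neck rest on the bench has been knocked out of line. Turn its round plate until the notch in the rim faces the black line on the base board, then swing the locking lever in until its tooth is fully home in the notch. Leave the mug, the tape roll and the bin where they are.

Things in the scene. Friction and masses are not known exactly. Their poses are not given: they have to be found in the camera images.
- base: the neck rest's fixed plywood base board, 230 x 260 x 15 mm, screwed to the bench. Origin on the bench surface straight below the vertical axis of the round plate; x, y along the board's edges, z up; the board spans x -115..115 and y -105..155 mm. A black line 60 mm long, 6 mm wide, is inlaid on its top, running out along +y from the plate's rim (x = 0, y 88..148 mm)
- swivel (a joint): angle of the round plate, rad: 0 (or any full turn) when its notch faces the black line, grows anticlockwise seen from above; it turns all the way round with stiff friction (about 0.15 N m) and stays where it is left. Aluminium plate, 160 mm diameter, 18 to 38 mm above the bench, turning on the vertical axis through the base's origin; one notch in its rim
- saddle (a point): centre of the floor of the dark wooden, cork-lined U-saddle fixed on the plate, 46 mm above the bench: 100 mm long along its trough, 80 mm across, cheeks up to 68 mm above the bench; its centre is 14 mm from the plate's axis towards the notch, its trough runs across that direction
- notch (a point): middle of the mouth of the notch (26 mm wide, 22 mm deep) in the rim, 80 mm from the plate's axis, 38 mm above the bench; turns with the plate
- post_top (a point): top of the steel post on the plate: 16 mm diameter, stands 64 mm proud of the plate (38 to 102 mm above the bench), 64 mm from the plate's axis, diametrically across from the notch
- mark (a point): where the notch's mouth must come: at the inner end of the black line, 80 mm from the plate's axis (base x 0, y +80 mm), 38 mm above the bench; fixed to the base
- lever (a joint): angle of the dark steel locking lever, rad: 0 when its tooth is fully home in the notch, grows as it swings out (clockwise from above) to 1.2; stiff friction, stays where it is left. The tooth, 16 mm wide with a round nose, is 70 mm along the lever from its pivot and clears the rim when the angle is above about 0.25; it stops on the rim if the notch is not facing it
- lever_pivot (a point): the lever's vertical pivot axis, 38 mm above the bench, fixed at x +70, y +92 mm on the base
- lever_knob (a point): top of the upright black grip near the lever's free end: 18 mm diameter, 34 to 98 mm above the bench, 105 mm from the pivot; moves with the lever
- tooth (a point): tip of the lever's tooth, 28 mm above the bench; moves with the lever
- mug: bystander: black mug, 84 mm diameter, 95 mm high, origin at the centre of its underside, handle at its +y
- tape: bystander: roll of yellow tape lying flat, 110 mm diameter, 25 mm high, origin at the centre of its underside
- bin: bystander: open orange parts bin, 140 x 100 x 60 mm, origin at the centre of its underside

How it is judged:
By the outcome, as a careful person would: the job done as asked, in the order asked, and still so for the second after the job is handed in, with the robot touching nothing.
It also fails if it takes over 58 s, if anything falls off the work surface, if the arm or the gripper's body presses on something with over 40 N, if the wrist force passes 120 N, or if a joint passes its speed limit or range.

## Working session

There is one attempt and no reset: what is moved stays moved. The work goes in short steps, Python scripts to look and compute and a tool call to move; the robot and the scene stay as the last step left them, time stands still between calls to the robot, and variables do not carry over. Pictures are saved under pics/ and viewed, at most 10 in all, crops included, and the job is handed in when it is done.

Besides the shell and the picture viewer there is one more tool, called after ">>>" in YAML: its name, and indented under it one key for each argument. step_arm: Moves the arm, as the interface text tells. Scaled input: -1 to 1 covers 0.15 m each way for a shift and 120 degrees each way for a turn. Its arguments: {"type":"object","properties":{"deltas":{"type":"array","items":{"type":"array","items":{"type":"number","minimum":-1,"maximum":1}}},"force":{"type":"number"}},"required":["deltas"]}

```bash
mkdir -p pics; cat > h.py <<'E'
import numpy as np, cv2
from station import env, eyes, nets
def onplane(cam,uv,z):
    p=eyes.camera_params(cam);K=np.array(p["K"]);T=np.array(p["pose"])
    d=T[:3,:3]@np.linalg.solve(K,[uv[0],uv[1],1.]);o=T[:3,3]
    return o+d*(z-o[2])/d[2]
def proj(cam,P):
    p=eyes.camera_params(cam);K=np.array(p["K"]);T=np.array(p["pose"])
    c=T[:3,:3].T@(np.array(P)-T[:3,3]);q=K@c;return q[:2]/q[2]
def snap(cam,f):
    im=eyes.read_camera(cam);cv2.imwrite(f"pics/{f}.png",im[:,:,::-1]);return im
E
python3 - <<'E'
from h import *
ims=[snap(c,c+"0") for c in("scene","side")]
cv2.imwrite("pics/both0.png",cv2.resize(np.vstack(ims),None,fx=.78,fy=.78)[:,:,::-1])
Z=dict(base=0,saddle=.046,notch=.038,post_top=.102,mark=.038,lever_pivot=.038,lever_knob=.098,tooth=.028,mug=0,tape=0,bin=0)
for c in("scene","side"):
  print(c,eyes.camera_params(c)["pose"][:3,3] if hasattr(eyes.camera_params(c)["pose"],"shape") else eyes.camera_params(c)["pose"])
  for n,z in Z.items():
    r=nets.tip_of(n,c)[:2]
    for d in r: print(n,np.round(d["centre"]),round(d["conf"],2),onplane(c,d["centre"],z).round(3)[:2])
print(env.hold_point_z,env.get_state())
E
```

```text
scene [0.9148548  0.75350852 1.10652541]
base [258. 216.] 0.97 [0.494 0.051]
saddle [257. 203.] 0.83 [0.488 0.032]
notch [262. 191.] 0.63 [ 0.443 -0.013]
notch [257. 203.] 0.38 [0.484 0.026]
post_top [253. 217.] 0.57 [0.548 0.11 ]
mark [264. 231.] 0.7 [0.523 0.134]
lever_pivot [244. 234.] 0.64 [0.583 0.116]
lever_knob [223. 130.] 0.73 [ 0.448 -0.306]
tooth [265. 236.] 0.88 [0.525 0.148]
mug [305. 330.] 0.97 [0.576 0.459]
tape [219. 130.] 0.37 [ 0.415 -0.417]
bin [167. 157.] 0.78 [ 0.664 -0.371]
side [0.55613865 1.04368381 1.08781521]
base [276. 227.] 0.95 [0.491 0.061]
saddle [279. 212.] 0.98 [0.482 0.039]
post_top [260. 213.] 0.64 [0.539 0.099]
mark [264. 234.] 0.7 [0.527 0.121]
lever_pivot [242. 231.] 0.84 [0.59  0.113]
lever_pivot [261. 246.] 0.31 [0.536 0.169]
lever_knob [264. 243.] 0.6 [0.529 0.207]
tooth [262. 244.] 0.68 [0.533 0.151]
mug [252. 349.] 0.93 [0.558 0.462]
tape [295. 137.] 0.78 [ 0.409 -0.395]
bin [229. 140.] 0.74 [ 0.653 -0.368]
0.0187 {'t': 1.2, 'joint_positions': array([-1.99833031e-02,  3.19608133e-01,  1.56448443e+00, -3.40333211e-05,
        1.25741679e+00, -1.99902130e-02]), 'dq': array([ 0.00130062, -0.00032082, -0.00075417, -0.00120088,  0.00169583,
        0.00134465]), 'joint_efforts': array([-2.99126506e-03, -4.15419316e+01, -2.34426177e+01, -3.97489214e-05,
        5.37243363e-05,  3.62200765e-06]), 'position': array([ 5.75016746e-01, -2.74418769e-07,  2.31339322e-01]), 'orientation': array([2.22136381e+00, 2.22140246e+00, 5.39793836e-05]), 'wrist_force': array([ 0.13145145, -1.10113424,  0.66405319]), 'torque': array([-0.02558626,  0.0103586 ,  0.00377265]), 'finger_force': 0.0, 'opening': 0.08560200106282569}
```

View pics/both0.png

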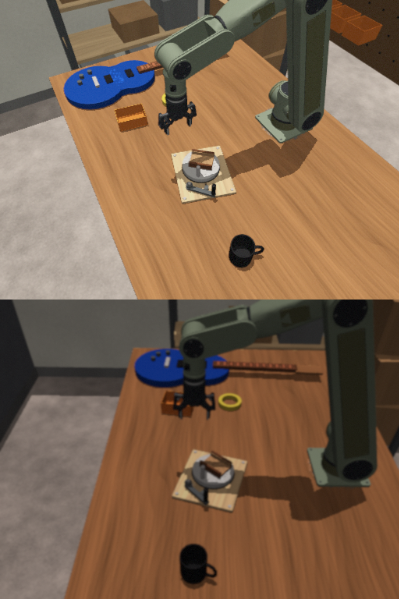

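The overview shows the rest at about scene (258,216) and side (270,228), with the mug, bin and tape well away from it. I'll zoom in on it next.

```bash
python3 - <<'E'
import cv2,numpy as np
a=cv2.imread("pics/scene0.png")[180:265,210:310];b=cv2.imread("pics/side0.png")[185:270,215:325][:,:100]
cv2.imwrite("pics/z0.png",np.hstack([cv2.resize(x,(400,340),interpolation=cv2.INTER_CUBIC) for x in(a,b)]))
E
```

```text
(no output)
```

View pics/z0.png

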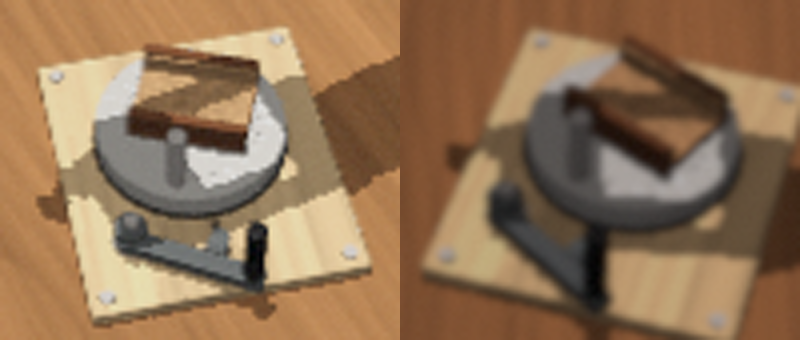

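```bash
cat > fit.py <<'E'
from h import *
from scipy.optimize import least_squares
def R(a): return np.array([[np.cos(a),-np.sin(a)],[np.sin(a),np.cos(a)]])
def pts(v):
    x,y,a,th,ph=v
    up=lambda p,z:np.r_[R(a)@p+[x,y],z]
    d={k:up(p,.015) for k,p in dict(pp=[.115,.155],mp=[-.115,.155],mm=[-.115,-.105],pm=[.115,-.105]).items()}
    d["post"]=up(R(th)@[0,-.064],.102);d["notch"]=up(R(th)@[0,.08],.038);d["saddle"]=up(R(th)@[0,.014],.046)
    pv=np.array([.07,.092]);d["pivot"]=up(pv,.038)
    L=lambda r,f: np.array([-np.cos(f),-np.sin(f)])*r  # placeholder dir
    # lever at 0: tooth near notch (0,~.07); knob direction along line from pivot roughly -x; out = clockwise
    d["knob"]=up(pv+.105*np.array([-np.cos(-ph+LE0),-np.sin(-ph+LE0)]),.098)
    return d
LE0=0.
def fit(obs,v0):
    f=lambda v:np.concatenate([proj(c,pts(v)[k])-uv for c,k,uv in obs])
    r=least_squares(f,v0,loss="soft_l1");return r.x,f(r.x).reshape(-1,2)
E
python3 - <<'E'
from fit import *
S=lambda u,v:np.array([210+u/4,180+v/4]);D=lambda u,v:np.array([215+(u-400)/4,185+v/4])
obs=[("scene","pm",S(40,70)),("scene","mm",S(285,30)),("scene","mp",S(370,270)),("scene","pp",S(95,322)),
("side","pm",D(535,28)),("side","pp",D(421,273)),
("scene","post",S(177,133)),("side","post",D(582,115)),("scene","knob",S(258,228)),("side","knob",D(597,230)),
("scene","pivot",S(130,224)),("side","pivot",D(506,192)),("scene","saddle",[257,203]),("side","saddle",[279,212])]
best=min((fit(obs,[.49,.05,a,t,.6]) for a in(0,1.5,3,4.5) for t in(0,2,4)),key=lambda r:np.abs(r[1]).sum())
print(best[0].round(4))
for o,e in zip(obs,best[1]):print(o[0],o[1],e.round(1))
for k,p in pts(best[0]).items():print(k,p.round(3))
E
```

```text
Traceback (most recent call last):
  File "fit.py", line 17, in fit
    r=least_squares(f,v0,loss="soft_l1");return r.x,f(r.x).reshape(-1,2)
  File "fit.py", line 16, in <lambda>
    f=lambda v:np.concatenate([proj(c,pts(v)[k])-uv for c,k,uv in obs])
                               ~~~~^^^^^^^^^^^^^
  File "h.py", line 8, in proj
    p=eyes.camera_params(cam);K=np.array(p["K"]);T=np.array(p["pose"])
ValueError: time passes only in moves, steps and waits
```

```bash
python3 - <<'E'
s=open("h.py").read()
s=s.replace("def onplane","_c={}\ndef cp(c):\n    if c not in _c or c=='wrist': _c[c]=eyes.camera_params(c)\n    return _c[c]\ndef onplane").replace("p=eyes.camera_params(cam)","p=cp(cam)")
open("h.py","w").write(s)
s=open("fit.py").read().split("\n")
s=[l for l in s if "L=lambda" not in l and "LE0=" not in l]
open("fit.py","w").write("\n".join(s).replace("[-np.cos(-ph+LE0),-np.sin(-ph+LE0)]","[-np.cos(ph),np.sin(ph)]"))
E
python3 - <<'E'
from fit import *
S=lambda u,v:np.array([210+u/4,180+v/4]);D=lambda u,v:np.array([215+(u-400)/4,185+v/4])
obs=[("scene","pm",S(40,70)),("scene","mm",S(285,30)),("scene","mp",S(370,270)),("scene","pp",S(95,322)),
("side","pm",D(535,28)),("side","pp",D(421,273)),
("scene","post",S(177,133)),("side","post",D(582,115)),("scene","knob",S(258,228)),("side","knob",D(597,230)),
("scene","pivot",S(130,224)),("side","pivot",D(506,192)),("scene","saddle",[257,203]),("side","saddle",[279,212])]
best=min((fit(obs,[.49,.05,a,t,.6]) for a in(0,1.5,3,4.5) for t in(0,2,4)),key=lambda r:np.abs(r[1]).sum())
print(best[0].round(4))
for o,e in zip(obs,best[1]):print(o[0],o[1],e.round(1))
for k,p in pts(best[0]).items():print(k,p.round(3))
print(env.get_state()["t"])
E
```

```text
[0.498  0.0537 5.9915 2.7332 0.6283]
scene pm [-0.5 -0.9]
scene mm [ 1.1 -1.3]
scene mp [ 1.1 -1.2]
scene pp [-0.7 -1.1]
side pm [-1.  -0.7]
side pp [-0.3 -2. ]
scene post [0.2 0.6]
side post [-0.3  0.1]
scene knob [-0.1  0.1]
side knob [0.1 0.1]
scene pivot [0.5 0.3]
side pivot [0.3 0.6]
scene saddle [1.7 2.6]
side saddle [-2.4  0.5]
pp [0.653 0.169 0.015]
mp [0.432 0.235 0.015]
mm [ 0.358 -0.014  0.015]
pm [ 0.578 -0.08   0.015]
post [0.539 0.103 0.102]
notch [ 0.446 -0.007  0.038]
saddle [0.489 0.043 0.046]
pivot [0.591 0.122 0.038]
knob [0.528 0.205 0.098]
1.2
```

>>> step_arm:
  deltas:
    - [-0.1,0.06,0.13,0,0,0.07,1]
    - [-0.2,0.13,0.26,0,0,0.14,1]
    - [-0.3,0.2,0.4,0,0,0.21,1]
    - [-0.4,0.26,0.53,0,0,0.28,1]
    - [-0.5,0.33,0.67,0,0,0.35,1]
    - [-0.5,0.33,0.67,0,0,0.42,1]
    - [-0.5,0.33,0.67,0,0,0.49,1]
    - [-0.5,0.33,0.67,0,0,0.56,1]
    - [-0.5,0.33,0.67,0,0,0.63,1]
    - [-0.5,0.33,0.67,0,0,0.7,1]
    - [-0.5,0.33,0.67,0,0,0.77,1]
    - [-0.5,0.33,0.67,0,0,0.84,1]
    - [-0.5,0.33,0.67,0,0,0.91,1]
    - [-0.5,0.33,0.67,0,0,1,1]
    - [-0.5,0.33,0.67,0,0,1,1]
    - [-0.5,0.33,0.67,0,0,1,1]

```text
t: 2.8
position: [0.5, 0.0495, 0.3319]
orientation: [-0.813, 3.035, 0.0]
wrist_force: [-0.9, 0.8, 0.0]
opening: 0.0855
finger_force: 0.0
```

```bash
python3 - <<'E'
from fit import *
im=snap("wrist","w1")
v=[0.498,0.0537,5.9915,2.7332,0.6283]
d=im[:,:,::-1].copy()
for k,p in pts(v).items():
    u=proj("wrist",p);print(k,u.round());cv2.circle(d,tuple(int(x) for x in u),3,(255,0,255),1)
cv2.imwrite("pics/w1d.png",cv2.resize(d,None,fx=1.5,fy=1.5))
for n in("base","saddle","notch","post_top","mark","lever_pivot","lever_knob","tooth"):
    print(n,[(np.round(r["centre"],1),round(r["conf"],2)) for r in nets.tip_of(n,"wrist")[:2]])
s=env.get_state();print(s["t"],s["joint_positions"],s["position"])
E
```

```text
pp [272. 265.]
mp [389. 169.]
mm [268.  26.]
pm [149. 148.]
post [277. 206.]
notch [237.  91.]
saddle [255. 140.]
pivot [267. 227.]
knob [350. 236.]
base [(array([255.2, 146.4]), 0.57)]
saddle [(array([251.5, 138.7]), 0.69)]
notch [(array([232.7,  88.8]), 0.67)]
post_top [(array([276.4, 206.4]), 0.9), (array([296.3, 191. ]), 0.75)]
mark [(array([294., 190.]), 0.95)]
lever_pivot [(array([269.6, 228.7]), 0.9)]
lever_knob [(array([347.1, 233.3]), 0.58)]
tooth [(array([311.3, 201.3]), 0.55)]
3.25 [ 7.57461179e-02  1.54953757e-01  1.53565342e+00  2.12891690e-05
  1.45098247e+00 -2.01846296e+00] [0.50002355 0.04948726 0.33184842]
```

View pics/w1d.png

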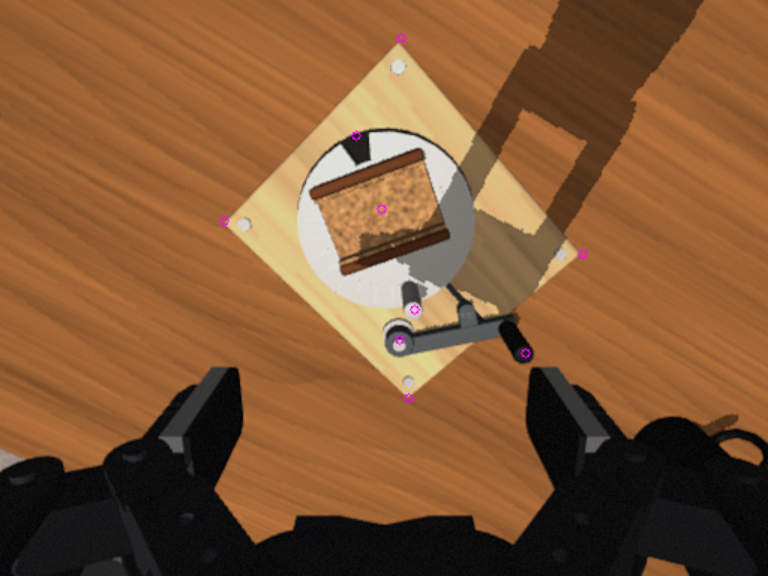

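The wrist view matches the model well: notch mouth at (355,138), post top at (414,309), pivot at (399,343) and knob at (524,352), all in 1.5x pixels. I'll refit with these.

```bash
python3 - <<'E'
from fit import *
W=lambda u,v:np.array([u,v])/1.5
P=cp("wrist");_=P
import h; h.cp=lambda c,o=h.cp:P if c=="wrist" else o(c)
obs=[("wrist",k,W(*q)) for k,q in dict(mm=(401,42),pm=(229,221),mp=(578,250),pp=(409,394),post=(414,309),pivot=(399,343),knob=(525,352),notch=(355,138)).items()]
x,e=fit(obs,[.498,.0537,5.9915,2.7332,.6283])
print(x.round(4),e.round(1).tolist())
for k,p in pts(x).items():print(k,p.round(4))
c=x[:2];post=pts(x)["post"][:2]
a0=np.arctan2(*(post-c)[::-1]);th=(x[3]+np.pi)%(2*np.pi)-np.pi
print("post ang",np.degrees(a0),"turn",-np.degrees(th))
E
```

```text
[0.4985 0.0535 5.9948 2.738  0.6109] [[-0.4, -1.8], [-3.5, 0.8], [3.1, 2.3], [-0.4, 2.9], [0.5, 0.5], [0.5, -1.7], [-0.2, 0.0], [0.0, -0.8]]
pp [0.6528 0.1694 0.015 ]
mp [0.4323 0.2348 0.015 ]
mm [ 0.3584 -0.0145  0.015 ]
pm [ 0.5789 -0.0799  0.015 ]
post [0.5393 0.1027 0.102 ]
notch [ 0.4475 -0.0081  0.038 ]
saddle [0.4896 0.0427 0.046 ]
pivot [0.5918 0.1218 0.038 ]
knob [0.5264 0.204  0.098 ]
post ang 50.35473020251794 turn -156.87600128575014
```

>>> step_arm:
  deltas:
    - [0.06,0.09,-0.2,0,0,0,1]
    - [0.13,0.18,-0.4,0,0,0,1]
    - [0.2,0.27,-0.6,0,0,0,1]
    - [0.26,0.357,-0.8,0,0,0,1]
    - [0.26,0.357,-1,0,0,0,1]
    - [0.26,0.357,-1,0,0,0,1]

```text
t: 3.85
position: [0.5364, 0.1029, 0.1777]
orientation: [0.811, -3.025, -0.001]
wrist_force: [-1.9, -0.0, 1.2]
opening: 0.0854
finger_force: 0.0
```

>>> step_arm:
  deltas:
    - [0,0,-0.2,0,0,0,1]
    - [0,0,-0.4,0,0,0,1]
    - [0,0,-0.6,0,0,0,1]
    - [0,0,-0.713,0,0,0,1]
    - [0,0,-0.713,0,0,0,0]
    - [0,0,-0.713,0,0,0,0]
    - [0,0,-0.713,0,0,0,0]
    - [0,0,-0.713,0,0,0,0]
    - [0,0,-0.713,0,0,0,0]
    - [0,0,-0.713,0,0,0,0]
    - [0,0,-0.713,0,0,0,0]
    - [0,0,-0.713,0,0,0,0]
    - [0,0,-0.713,0,0,0,0]
  force: 40

```text
t: 5.15
position: [0.5398, 0.1027, 0.0763]
orientation: [-0.813, 3.032, -0.002]
wrist_force: [-0.2, -2.0, 5.4]
opening: 0.0151
finger_force: 38.9
```

```bash
cat > arc.py <<'E'
import numpy as np
def arc(c,p,deg,n,g,hold=2):
    c=np.array(c);p=np.array(p);rows=[]
    for i in range(1,n+1):
        a=np.radians(deg*i/n);R=np.array([[np.cos(a),-np.sin(a)],[np.sin(a),np.cos(a)]])
        d=(c+R@(p-c)-p)/.15
        rows.append([round(float(d[0]),3),round(float(d[1]),3),0,0,0,round(deg*i/n/120,3),g])
    return rows+[rows[-1]]*hold,c+R@(p-c)
E
python3 - <<'E'
from arc import *
c=[.4985,.0535]
r,p=arc(c,[.5393,.1027],-80,14,0);print(r,p)
r,p=arc(c,p,-76.9,14,0);print(r,p)
E
```

```text
[[0.031, -0.029, 0, 0, 0, -0.048, 0], [0.06, -0.06, 0, 0, 0, -0.095, 0], [0.085, -0.095, 0, 0, 0, -0.143, 0], [0.106, -0.131, 0, 0, 0, -0.19, 0], [0.124, -0.17, 0, 0, 0, -0.238, 0], [0.138, -0.21, 0, 0, 0, -0.286, 0], [0.147, -0.252, 0, 0, 0, -0.333, 0], [0.153, -0.294, 0, 0, 0, -0.381, 0], [0.154, -0.336, 0, 0, 0, -0.429, 0], [0.151, -0.379, 0, 0, 0, -0.476, 0], [0.144, -0.42, 0, 0, 0, -0.524, 0], [0.133, -0.461, 0, 0, 0, -0.571, 0], [0.117, -0.501, 0, 0, 0, -0.619, 0], [0.098, -0.539, 0, 0, 0, -0.667, 0], [0.098, -0.539, 0, 0, 0, -0.667, 0], [0.098, -0.539, 0, 0, 0, -0.667, 0]] [0.55403739 0.02186333]
[[-0.022, -0.034, 0, 0, 0, -0.046, 0], [-0.047, -0.067, 0, 0, 0, -0.092, 0], [-0.075, -0.096, 0, 0, 0, -0.137, 0], [-0.106, -0.123, 0, 0, 0, -0.183, 0], [-0.139, -0.147, 0, 0, 0, -0.229, 0], [-0.174, -0.167, 0, 0, 0, -0.275, 0], [-0.211, -0.184, 0, 0, 0, -0.32, 0], [-0.25, -0.198, 0, 0, 0, -0.366, 0], [-0.29, -0.208, 0, 0, 0, -0.412, 0], [-0.33, -0.213, 0, 0, 0, -0.458, 0], [-0.371, -0.215, 0, 0, 0, -0.504, 0], [-0.412, -0.213, 0, 0, 0, -0.549, 0], [-0.452, -0.207, 0, 0, 0, -0.595, 0], [-0.492, -0.198, 0, 0, 0, -0.641, 0], [-0.492, -0.198, 0, 0, 0, -0.641, 0], [-0.492, -0.198, 0, 0, 0, -0.641, 0]] [ 0.48027427 -0.00776257]
```

>>> step_arm:
  deltas:
    - [0.031,-0.029,0,0,0,-0.048,0]
    - [0.06,-0.06,0,0,0,-0.095,0]
    - [0.085,-0.095,0,0,0,-0.143,0]
    - [0.106,-0.131,0,0,0,-0.19,0]
    - [0.124,-0.17,0,0,0,-0.238,0]
    - [0.138,-0.21,0,0,0,-0.286,0]
    - [0.147,-0.252,0,0,0,-0.333,0]
    - [0.153,-0.294,0,0,0,-0.381,0]
    - [0.154,-0.336,0,0,0,-0.429,0]
    - [0.151,-0.379,0,0,0,-0.476,0]
    - [0.144,-0.42,0,0,0,-0.524,0]
    - [0.133,-0.461,0,0,0,-0.571,0]
    - [0.117,-0.501,0,0,0,-0.619,0]
    - [0.098,-0.539,0,0,0,-0.667,0]
    - [0.098,-0.539,0,0,0,-0.667,0]
    - [0.098,-0.539,0,0,0,-0.667,0]

```text
t: 6.75
position: [0.5573, 0.0214, 0.0764]
orientation: [1.326, 2.839, 0.004]
wrist_force: [5.9, -3.1, -0.0]
opening: 0.0149
finger_force: 39.0
```

>>> step_arm:
  deltas:
    - [-0.022,-0.034,0,0,0,-0.046,0]
    - [-0.047,-0.067,0,0,0,-0.092,0]
    - [-0.075,-0.096,0,0,0,-0.137,0]
    - [-0.106,-0.123,0,0,0,-0.183,0]
    - [-0.139,-0.147,0,0,0,-0.229,0]
    - [-0.174,-0.167,0,0,0,-0.275,0]
    - [-0.211,-0.184,0,0,0,-0.32,0]
    - [-0.25,-0.198,0,0,0,-0.366,0]
    - [-0.29,-0.208,0,0,0,-0.412,0]
    - [-0.33,-0.213,0,0,0,-0.458,0]
    - [-0.371,-0.215,0,0,0,-0.504,0]
    - [-0.412,-0.213,0,0,0,-0.549,0]
    - [-0.452,-0.207,0,0,0,-0.595,0]
    - [-0.492,-0.198,0,0,0,-0.641,0]
    - [-0.492,-0.198,0,0,0,-0.641,0]
    - [-0.492,-0.198,0,0,0,-0.641,0]
    - [-0.492,-0.198,0,0,0,-0.641,0]

```text
t: 8.45
position: [0.4822, -0.0095, 0.0764]
orientation: [2.806, 1.4, 0.005]
wrist_force: [2.4, -9.1, 4.2]
opening: 0.0146
finger_force: 39.6
```

```bash
python3 - <<'E'
from fit import *
im=snap("wrist","w2");s=env.get_state();print(s["t"],s["position"],s["wrist_force"])
v=[.4985,.0535,5.9948,0,.6109]
for k in("notch","post","knob","pivot","saddle"):print(k,proj("wrist",pts(v)[k]).round(1))
for n in("notch","mark","saddle","tooth","lever_knob","lever_pivot"):
    print(n,[(np.round(r["centre"],1),round(r["conf"],2)) for r in nets.tip_of(n,"wrist")[:2]])
cv2.imwrite("pics/w2d.png",cv2.resize(im[:,:,::-1],None,fx=1.5,fy=1.5))
E
```

```text
8.5 [ 0.48220644 -0.00944985  0.07637241] [ 2.4070456  -9.65041863  3.70065875]
notch [148.5 -42.1]
post [253.5 276.9]
knob [-113.5 -429.7]
pivot [ 277.4 -133.8]
saddle [200.2  92.1]
notch []
mark []
saddle [(array([200.2,  89.4]), 0.97)]
tooth []
lever_knob []
lever_pivot []
```

View pics/w2d.png

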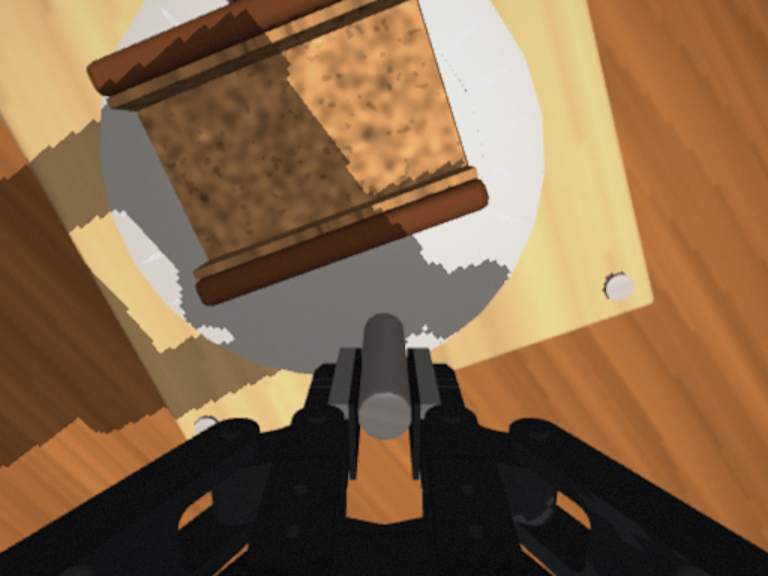

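The post is held at (385,415) in 1.5x pixels, and the saddle is turned as expected. I'll release it, rise, turn the tool for the lever grip and look again.

>>> step_arm:
  deltas:
    - [0,0,0,0,0,0,1]
    - [0,0,0,0,0,0,1]
    - [0,0,0,0,0,0,1]
    - [0,0,0,0,0,0,1]
    - [0,0,0.2,0,0,0,1]
    - [0,0,0.45,0,0,0.06,1]
    - [0,0.1,0.7,0,0,0.13,1]
    - [0,0.25,1,0,0,0.2,1]
    - [0,0.4,1,0,0,0.27,1]
    - [0,0.4,1,0,0,0.34,1]
    - [0,0.4,1,0,0,0.41,1]
    - [0,0.4,1,0,0,0.48,1]
    - [0,0.4,1,0,0,0.55,1]
    - [0,0.4,1,0,0,0.62,1]
    - [0,0.4,1,0,0,0.69,1]
    - [0,0.4,1,0,0,0.75,1]
    - [0,0.4,1,0,0,0.75,1]
    - [0,0.4,1,0,0,0.75,1]

```text
t: 10.6
position: [0.4798, 0.0526, 0.2248]
orientation: [-0.999, -2.978, -0.0]
wrist_force: [0.4, -0.4, -0.0]
opening: 0.0855
finger_force: 0.0
```

```bash
python3 - <<'E'
from fit import *
im=snap("wrist","w3");s=env.get_state();print(s["t"],s["position"],s["joint_positions"][5])
v=[.4985,.0535,5.9948,0,.6109]
d=im[:,:,::-1].copy()
for k,p in pts(v).items():
    u=proj("wrist",p);print(k,u.round(1));cv2.circle(d,tuple(int(x) for x in u),3,(255,0,255),1)
for n in("notch","mark","saddle","post_top","tooth","lever_knob","lever_pivot"):
    print(n,[(np.round(r["centre"],1),round(r["conf"],2)) for r in nets.tip_of(n,"wrist")[:2]])
cv2.imwrite("pics/w3d.png",cv2.resize(d,None,fx=1.5,fy=1.5))
E
```

```text
10.65 [0.47979348 0.0526064  0.22480802] -0.838451961929718
pp [424.6 218.5]
mp [375.3  13.6]
mm [136.6 109.4]
pm [219.2 286.2]
post [201.8 222.9]
notch [340.3 153.3]
saddle [280.4 177. ]
pivot [369.  209.3]
knob [438.2 118. ]
notch [(array([338.1, 155. ]), 0.72), (array([440.7, 117.8]), 0.68)]
mark [(array([338.1, 156.2]), 0.83)]
saddle [(array([276.6, 178.2]), 0.87)]
post_top [(array([202.9, 224.9]), 0.59), (array([365. , 140.3]), 0.23)]
tooth [(array([363.8, 143.5]), 0.71)]
lever_knob [(array([440.8, 116.5]), 0.65), (array([364.5, 143.5]), 0.31)]
lever_pivot [(array([372.3, 211.4]), 0.97)]
```

View pics/w3d.png

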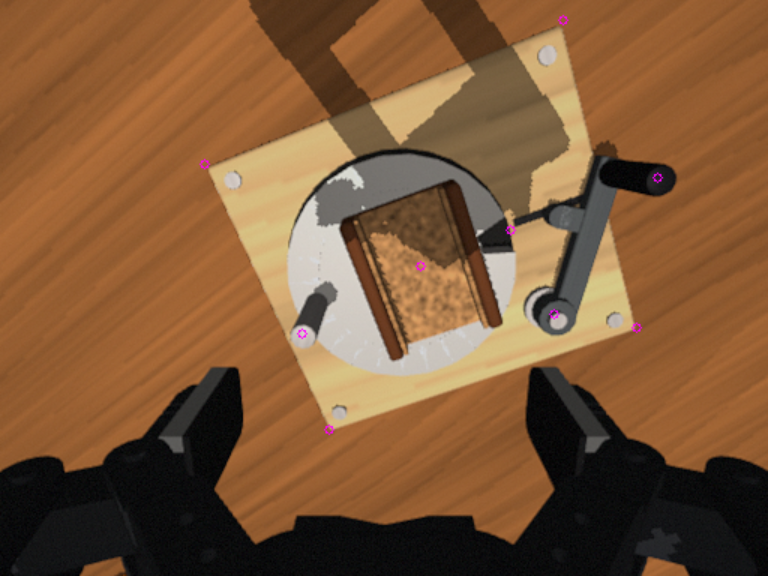

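The notch mouth is close to the line at about (512,232) in 1.5x pixels. I'll zoom in to refine the swivel angle.

```bash
python3 - <<'E'
import cv2
a=cv2.imread("pics/w3.png")[100:230,290:430]
cv2.imwrite("pics/z3.png",cv2.resize(a,(630,585),interpolation=cv2.INTER_CUBIC))
E
```

```text
(no output)
```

View pics/z3.png

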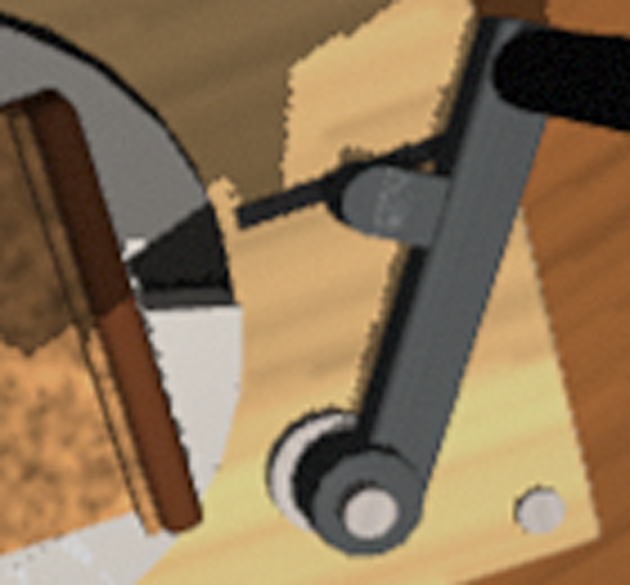

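```bash
python3 - <<'E'
import fit, h
from fit import *
P=cp("wrist"); h.cp=lambda c,o=h.cp:P if c=="wrist" else o(c)
old=fit.pts
def pts2(v):
    d=old(v);a=v[2];up=lambda p,z:np.r_[R(a)@p+v[:2],z]
    d["line0"]=up([0,.088],.015);d["plc"]=up([0,0],.038)
    for n,s in(("nl",.013),("nr",-.013)): d[n]=up(R(v[3])@[s,.079],.038)
    return d
fit.pts=pts2
Z=lambda u,v:np.array([290+u/4.5,100+v/4.5]);W=lambda u,v:np.array([u,v])/1.5
obs=[("wrist",k,q) for k,q in dict(pp=W(633,325),mp=W(560,28),mm=W(207,168),pm=W(331,427),post=W(302,335),nr=Z(210,203),nl=Z(238,306),line0=Z(240,219),pivot=Z(368,512),knob=W(659,179)).items()]
x,e=fit.fit(obs,[.4985,.0535,5.9948,0,.61]);print(x.round(4))
for o,r in zip(obs,e):print(o[1],r.round(1))
for k in("post","knob","pivot"):print(k,pts2(x)[k].round(4))
# plate rim circle check: angle via notch vs line only, in rectified base coordinates
c=x[:2];w=lambda q,z:onplane("wrist",q,z)[:2]
m=(w(Z(210,203),.038)+w(Z(238,306),.038))/2;l=w(Z(240,219),.015);l2=w(Z(440,150),.015);po=w(W(302,335),.102)
ang=lambda d:np.degrees(np.arctan2(d[1],d[0]))
print("notch",ang(m-c),"post->notch",ang(m-po),"line dir",ang(l2-l),"line from c",ang(l-c),"base y",np.degrees(x[2])-270)
E
```

```text
Traceback (most recent call last):
AttributeError: 'function' object has no attribute 'pts'
```

```bash
cat > refit.py <<'E'
import fit as F, h
from h import *
from fit import R
P=cp("wrist"); h.cp=lambda c,o=h.cp:P if c=="wrist" else o(c)
old=F.pts
def pts2(v):
    d=old(v);a=v[2];up=lambda p,z:np.r_[R(a)@p+v[:2],z]
    d["line0"]=up([0,.088],.015)
    for n,s in(("nl",.013),("nr",-.013)): d[n]=up(R(v[3])@[s,.079],.038)
    return d
F.pts=pts2
W=lambda u,v:np.array([u,v])/1.5
ang=lambda d:np.degrees(np.arctan2(d[1],d[0]))
E
python3 - <<'E'
from refit import *
Z=lambda u,v:np.array([290+u/4.5,100+v/4.5])
obs=[("wrist",k,q) for k,q in dict(pp=W(633,325),mp=W(560,28),mm=W(207,168),pm=W(331,427),post=W(302,335),nr=Z(210,203),nl=Z(238,306),line0=Z(240,219),pivot=Z(368,512),knob=W(659,179)).items()]
x,e=F.fit(obs,[.4985,.0535,5.9948,0,.61]);print(x.round(4))
for o,r in zip(obs,e):print(o[1],r.round(1))
for k in("post","knob","pivot"):print(k,pts2(x)[k].round(4))
c=x[:2];w=lambda q,z:onplane("wrist",q,z)[:2]
m=(w(Z(210,203),.038)+w(Z(238,306),.038))/2;l=w(Z(240,219),.015);l2=w(Z(440,150),.015);po=w(W(302,335),.102)
print("notch",ang(m-c),"post->notch",ang(m-po),"line dir",ang(l2-l),"line from c",ang(l-c),"base y",np.degrees(x[2])-270)
E
```

```text
[ 0.5004  0.0527  6.0021 -0.0256  0.6211]
pp [3.1 2.4]
mp [ 1.3 -3.6]
mm [-1.1 -0. ]
pm [-0.3  3. ]
post [0.6 0.3]
nr [ 0.1 -0.1]
nl [0.4 0.4]
line0 [-1.1 -0.5]
pivot [-2.3 -3.5]
knob [-0.1  0.4]
post [ 0.4811 -0.0084  0.102 ]
knob [0.5281 0.204  0.098 ]
pivot [0.5932 0.1216 0.038 ]
notch 72.63048684940371 post->notch 72.37539772797128 line dir 72.6954951464022 line from c 73.30410857941126 base y 73.89570047021243
```

>>> step_arm:
  deltas:
    - [0.1,0.33,0,0,0,0,1]
    - [0.2,0.66,0,0,0,0,1]
    - [0.317,1,-0.05,0,0,0,1]
    - [0.317,1,-0.3,0,0,0,1]
    - [0.317,1,-0.6,0,0,0,1]
    - [0.317,1,-0.6,0,0,0,1]

```text
t: 11.6
position: [0.5233, 0.2016, 0.1293]
orientation: [-0.991, -2.97, 0.013]
wrist_force: [-1.0, 0.1, 0.1]
opening: 0.0853
finger_force: 0.0
```

>>> step_arm:
  deltas:
    - [0,0.01,-0.2,0,0,0,1]
    - [0,0.01,-0.42,0,0,0,1]
    - [0,0.01,-0.42,0,0,0,1]
    - [0,0.01,-0.42,0,0,0,0]
    - [0,0.01,-0.42,0,0,0,0]
    - [0,0.01,-0.42,0,0,0,0]
    - [0,0.01,-0.42,0,0,0,0]
    - [0,0.01,-0.42,0,0,0,0]
    - [0,0.01,-0.42,0,0,0,0]
    - [0,0.01,-0.42,0,0,0,0]
    - [0,0.01,-0.42,0,0,0,0]
    - [0,0.01,-0.42,0,0,0,0]
  force: 40

```text
t: 12.8
position: [0.528, 0.2043, 0.073]
orientation: [0.995, 2.978, 0.002]
wrist_force: [-1.5, 0.2, 6.5]
opening: 0.0165
finger_force: 39.0
```

```bash
python3 - <<'E'
from h import *
from arc import *
s=env.get_state();print(s["t"],s["position"],s["wrist_force"],s["opening"])
r,p=arc([.592,.1217],[.5275,.204],30,10,0);print(r,p)
r,p=arc([.592,.1217],p,9,6,0);print(r,p)
E
```

```text
12.8 [0.52799258 0.20427395 0.07300061] [-1.47802201  0.16328517  6.52631701] 0.01646997931797724
[[-0.028, -0.023, 0, 0, 0, 0.025, 0], [-0.055, -0.048, 0, 0, 0, 0.05, 0], [-0.081, -0.074, 0, 0, 0, 0.075, 0], [-0.105, -0.101, 0, 0, 0, 0.1, 0], [-0.127, -0.13, 0, 0, 0, 0.125, 0], [-0.149, -0.16, 0, 0, 0, 0.15, 0], [-0.168, -0.191, 0, 0, 0, 0.175, 0], [-0.186, -0.222, 0, 0, 0, 0.2, 0], [-0.202, -0.255, 0, 0, 0, 0.225, 0], [-0.217, -0.289, 0, 0, 0, 0.25, 0], [-0.217, -0.289, 0, 0, 0, 0.25, 0], [-0.217, -0.289, 0, 0, 0, 0.25, 0]] [0.49499136 0.16072389]
[[-0.007, -0.017, 0, 0, 0, 0.013, 0], [-0.013, -0.034, 0, 0, 0, 0.025, 0], [-0.018, -0.052, 0, 0, 0, 0.037, 0], [-0.024, -0.069, 0, 0, 0, 0.05, 0], [-0.028, -0.087, 0, 0, 0, 0.062, 0], [-0.033, -0.104, 0, 0, 0, 0.075, 0], [-0.033, -0.104, 0, 0, 0, 0.075, 0], [-0.033, -0.104, 0, 0, 0, 0.075, 0]] [0.49008102 0.14506795]
```

>>> step_arm:
  deltas:
    - [-0.028,-0.023,0,0,0,0.025,0]
    - [-0.055,-0.048,0,0,0,0.05,0]
    - [-0.081,-0.074,0,0,0,0.075,0]
    - [-0.105,-0.101,0,0,0,0.1,0]
    - [-0.127,-0.13,0,0,0,0.125,0]
    - [-0.149,-0.16,0,0,0,0.15,0]
    - [-0.168,-0.191,0,0,0,0.175,0]
    - [-0.186,-0.222,0,0,0,0.2,0]
    - [-0.202,-0.255,0,0,0,0.225,0]
    - [-0.217,-0.289,0,0,0,0.25,0]
    - [-0.217,-0.289,0,0,0,0.25,0]
    - [-0.217,-0.289,0,0,0,0.25,0]

```text
t: 14.0
position: [0.495, 0.1605, 0.073]
orientation: [0.191, 3.135, 0.0]
wrist_force: [-2.1, -1.6, 7.0]
opening: 0.0167
finger_force: 39.2
```

>>> step_arm:
  deltas:
    - [-0.007,-0.017,0,0,0,0.013,0]
    - [-0.013,-0.034,0,0,0,0.025,0]
    - [-0.018,-0.052,0,0,0,0.037,0]
    - [-0.018,-0.052,0,0,0,0.037,0]
    - [-0.018,-0.052,0,0,0,0.037,0]

```text
t: 14.5
position: [0.4946, 0.1582, 0.0732]
orientation: [0.076, 3.135, 0.017]
wrist_force: [0.8, 18.9, 1.6]
opening: 0.0166
finger_force: 39.3
```

```bash
python3 - <<'E'
from refit import *
im=snap("wrist","w4");s=env.get_state();print(s["t"],s["position"],s["wrist_force"],s["torque"])
v=[.4995,.0531,5.997,0,0]
d=im[:,:,::-1].copy()
for k,p in pts2(v).items():
    u=proj("wrist",p);print(k,u.round(1));cv2.circle(d,tuple(int(x) for x in u),3,(255,0,255),1)
cv2.imwrite("pics/w4d.png",cv2.resize(d,None,fx=1.5,fy=1.5))
E
```

```text
14.55 [0.49460959 0.15814395 0.0731181 ] [-0.35661196 19.42597569  0.24520722] [ 2.92737886 -0.10356952 -0.2801191 ]
pp [277.5 392.7]
mp [374.3 107. ]
mm [-78.3  -9.3]
pm [-60.6 332.1]
post [-167.4  275.4]
notch [210.4 265.5]
saddle [ 96.8 249.5]
pivot [207.6 357.4]
knob [237.4 273.8]
line0 [226.  250.5]
nl [204.8 283. ]
nr [213.  246.7]
```

View pics/w4d.png

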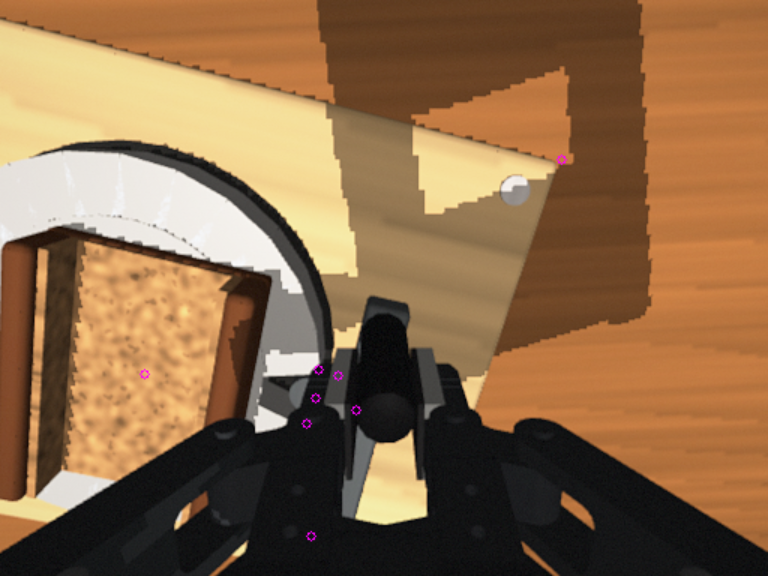

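The tooth's nose at about (300,390) in 1.5x pixels is partway into the notch and has met resistance. I'll zoom in there.

```bash
python3 - <<'E'
import cv2
a=cv2.imread("pics/w4.png")[225:295,150:230]
a=cv2.convertScaleAbs(a,alpha=1.3,beta=15)
cv2.imwrite("pics/z4.png",cv2.resize(a,(640,560),interpolation=cv2.INTER_CUBIC))
E
```

```text
(no output)
```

View pics/z4.png

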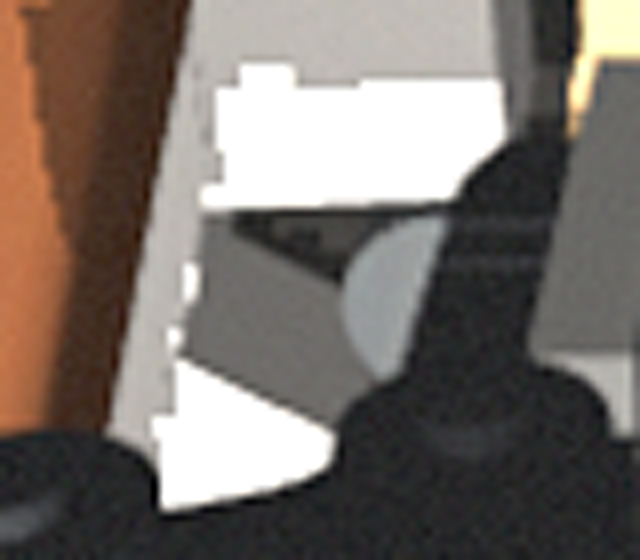

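```bash
python3 - <<'E'
from refit import *
Z=lambda u,v:np.array([150+u/8,225+v/8])
a=np.radians(-16.4);c=np.array([.4995,.0531])
b=lambda q,z:((R(a).T@(onplane("wrist",q,z)[:2]-c))*1000).round(1)
for n,q,z in(("floor1",Z(200,215),.038),("floor2",Z(180,355),.038),("wallU",Z(440,206),.038),("wallL",Z(335,428),.038),("nose",Z(343,300),.034),("noseU",Z(440,212),.034),("cornermp",W(562,158),.015)):
  print(n,b(q,z))
s=env.get_state();print("tcp",((R(a).T@(s["position"][:2]-c))*1000).round(1))
E
```

```text
floor1 [-4.2 57.2]
floor2 [ 8.1 57.7]
wallU [-9.2 74.8]
wallL [11.7 70.5]
nose [ 2.9 68.8]
noseU [-6.5 74.8]
cornermp [-116.   154.9]
tcp [-34.3  99.4]
```

>>> step_arm:
  deltas:
    - [0.018,0.052,0,0,0,0,0]
    - [0.018,0.052,0,0,0,0,1]
    - [0.018,0.052,0,0,0,0,1]
    - [0.018,0.052,0,0,0,0,1]
    - [0.018,0.052,0,0,0,0,1]
    - [0.018,0.052,0.2,0,0,0,1]
    - [0.018,0.052,0.4,0,0,0,1]
    - [0.15,0,0.6,0,0,0,1]
    - [0.3,0,0.8,0,0,0,1]
    - [0.3,0,0.8,0,0,0,1]
    - [0.3,0,0.8,0,0,0,1]

```text
t: 15.65
position: [0.5372, 0.1525, 0.1919]
orientation: [-0.07, -3.141, -0.0]
wrist_force: [-1.0, -0.2, -0.5]
opening: 0.0853
finger_force: 0.0
```

```bash
python3 - <<'E'
from refit import *
im=snap("wrist","w5");s=env.get_state();print(s["t"],s["position"])
v=[.4995,.0531,5.997,0,0]
for k,p in pts2(v).items(): print(k,proj("wrist",p).round(1))
u,w=proj("wrist",pts2(v)["line0"]).astype(int)
x0,y0=max(u-90,0),max(w-75,0);print(x0,y0)
a=im[y0:y0+140,x0:x0+180,::-1]
cv2.imwrite("pics/z5.png",cv2.resize(a,None,fx=4,fy=4,interpolation=cv2.INTER_CUBIC))
E
```

```text
15.7 [0.53612116 0.15242606 0.19086095]
pp [274.9 269.3]
mp [339.1  53.7]
mm [ 51.6 -24.2]
pm [ 38.1 217.3]
post [ 26.  129.6]
notch [230.1 159.2]
saddle [157.4 143.6]
pivot [226.6 229.2]
knob [250.3 133.7]
line0 [239.6 156.5]
nl [226.1 172.1]
nr [232.1 145.5]
149 81
```

View pics/z5.png

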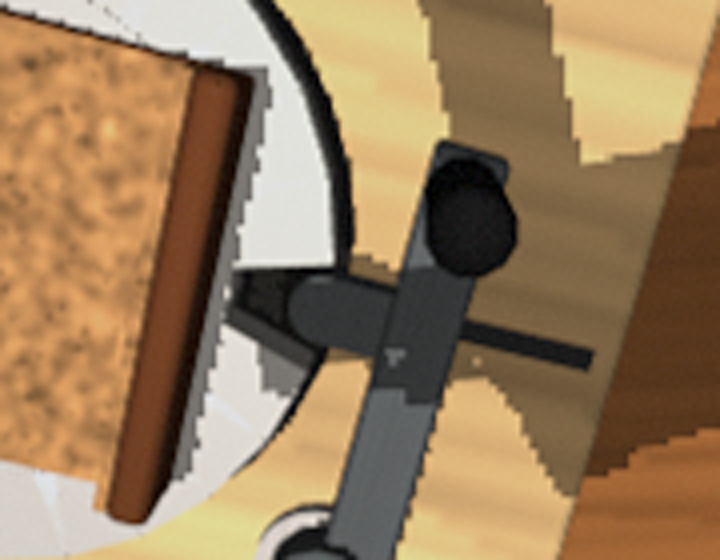

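The notch lines up with the line: mouth centre at about (322,314), and the black line runs the same way. The tooth, nose at (290,305), is about 7 mm short of home. I'll grip the knob again and push further in small steps, watching the force.

>>> step_arm:
  deltas:
    - [-0.15,0.03,0,0,0,0,1]
    - [-0.282,0.052,0,0,0,0,1]
    - [-0.282,0.052,-0.2,0,0,0,1]
    - [-0.282,0.052,-0.5,0,0,0,1]
    - [-0.282,0.052,-0.8,0,0,0,1]
    - [-0.282,0.052,-0.8,0,0,0,1]
    - [-0.282,0.052,-0.8,0,0,0,0]
    - [-0.282,0.052,-0.8,0,0,0,0]
    - [-0.282,0.052,-0.8,0,0,0,0]
    - [-0.282,0.052,-0.8,0,0,0,0]
    - [-0.282,0.052,-0.8,0,0,0,0]
    - [-0.282,0.052,-0.8,0,0,0,0]
    - [-0.282,0.052,-0.8,0,0,0,0]
    - [-0.282,0.052,-0.8,0,0,0,0]

```text
t: 17.1
position: [0.4955, 0.1609, 0.0732]
orientation: [0.069, 3.139, 0.001]
wrist_force: [-1.3, -0.3, 6.9]
opening: 0.0167
finger_force: 38.9
```

>>> step_arm:
  deltas:
    - [-0.005,-0.015,0,0,0,0.01,0]
    - [-0.01,-0.03,0,0,0,0.02,0]
    - [-0.01,-0.03,0,0,0,0.02,0]

```text
t: 17.4
position: [0.4946, 0.1584, 0.0732]
orientation: [0.007, 3.138, 0.008]
wrist_force: [-1.1, 8.1, 4.3]
opening: 0.0163
finger_force: 39.0
```

>>> step_arm:
  deltas:
    - [-0.005,-0.015,0,0,0,0.01,0]
    - [-0.01,-0.033,0,0,0,0.02,0]
    - [-0.01,-0.033,0,0,0,0.02,0]

```text
t: 17.7
position: [0.4949, 0.1579, 0.0734]
orientation: [-0.053, 3.133, 0.021]
wrist_force: [1.6, 25.5, -2.3]
opening: 0.0167
finger_force: 39.3
```

```bash
python3 - <<'E'
from refit import *
# camera pose at w5: recompute from current wrist pose relative to TCP
from scipy.spatial.transform import Rotation as Ro
s=env.get_state();T=np.eye(4);T[:3,:3]=Ro.from_rotvec(s["orientation"]).as_matrix();T[:3,3]=s["position"]
X=np.linalg.inv(T)@np.array(P["pose"])
T5=np.eye(4);T5[:3,:3]=Ro.from_rotvec([-.07,-3.141,0]).as_matrix();T5[:3,3]=[.5361,.1524,.1909]
P["pose"]=T5@X
print("chk",proj("wrist",[.4995,.0531,.038]),proj("wrist",pts2([.4995,.0531,5.997,0,0])["pivot"]))
Z=lambda u,v:np.array([149+u/4,81+v/4])
w=lambda q,z:onplane("wrist",q,z)[:2]
a=np.radians(-16.4);c=np.array([.4995,.0531]);b=lambda p:((R(a).T@(p-c))*1000).round(1)
d=lambda p,q,z:ang(w(Z(*q),z)-w(Z(*p),z))
print("line",d((470,327),(590,357),.015),"board edge",d((565,530),(715,30),.015))
print("bar L",d((330,520),(413,245),.036),"bar R",d((405,545),(472,285),.036))
for n,q,z in(("tip",(290,305),.034),("floor1",(240,273),.038),("floor2",(226,312),.038),("mouthU",(335,268),.038),("line end",(590,357),.015),("barmidlow",(367,532),.036),("barmidhigh",(443,265),.036),("barend",(475,150),.036),("knobtop",(472,225),.098),("toothU",(345,276),.034),("toothL",(338,345),.034)):
  print(n,b(w(Z(*q),z)))
E
```

```text
chk [144.6470649  139.78726812] [226.59897418 230.45028395]
line 73.20341298476266 board edge 163.4293836967279
bar L 160.51296894569208 bar R 163.68446877740442
tip [-0.1 71.4]
floor1 [-5.6 58.8]
floor2 [ 4.2 57.5]
mouthU [-11.9  79.8]
line end [ -1.1 146.7]
barmidlow [ 50.4 101.8]
barmidhigh [-18.2 103.9]
barend [-45.3 104.6]
knobtop [-36.4 104.1]
toothU [-9.9 82.4]
toothL [ 6.6 84.4]
```

```bash
python3 - <<'E'
from refit import *
from scipy.spatial.transform import Rotation as Ro
s=env.get_state();T=np.eye(4);T[:3,:3]=Ro.from_rotvec(s["orientation"]).as_matrix();T[:3,3]=s["position"]
X=np.linalg.inv(T)@np.array(P["pose"])
def setp(r,p):
    M=np.eye(4);M[:3,:3]=Ro.from_rotvec(r).as_matrix();M[:3,3]=p;P["pose"]=M@X
w=lambda q,z:onplane("wrist",q,z)[:2]
pv=np.array([.5925,.1214])
def rep(Z,pts,kn):
    u=(kn-pv)/np.linalg.norm(kn-pv);n=np.array([-u[1],u[0]])  # n: anticlockwise => inward
    for k,q,z in pts:
        d=w(Z(*q),z)-pv;print(k,(1000*np.array([d@u,d@n])).round(1))
setp([-.999,-2.978,0],[.4798,.0526,.2248])
print("w3: along, inward (pivot->knob axis)")
rep(lambda u,v:np.array([290+u/4.5,100+v/4.5]),[("tip",(341,195),.034),("bolt",(370,513),.038),("disc",(366,500),.034),("barL lo",(372,435),.034),("barR lo",(432,470),.034),("barL hi",(480,50),.034),("barR hi",(540,140),.034),("barL mid",(425,245),.034),("barR mid",(480,330),.034),("knobtop",((659/1.5-290)*4.5,(179/1.5-100)*4.5),.098)],np.array([.528,.2043]))
setp([-.07,-3.141,0],[.5361,.1524,.1909])
print("w5")
rep(lambda u,v:np.array([149+u/4,81+v/4]),[("tip",(290,305),.034),("barL lo",(330,520),.034),("barR lo",(405,545),.034),("barL hi",(413,245),.034),("barR hi",(472,285),.034),("barend",(475,150),.034),("knobtop",(472,225),.098)],np.array([.4955,.1609]))
E
```

```text
w3: along, inward (pivot->knob axis)
tip [67.  26.8]
bolt [-3.5 -5.8]
disc [-1.6 -5.5]
barL lo [14.4 -0.9]
barR lo [  9.8 -18.2]
barL hi [105.6   8.3]
barR hi [ 90.5 -12.4]
barL mid [61.1  3.9]
barR mid [ 45.5 -16.2]
knobtop [105.   -0.8]
w5
tip [67.7 27.3]
barL lo [19.6  1.5]
barR lo [ 19.6 -18.2]
barL hi [90.7  4.8]
barR hi [ 86.5 -11.3]
barend [115.8  -1.3]
knobtop [107.1  -1.6]
```

>>> step_arm:
  deltas:
    - [0.006,0.025,0,0,0,-0.02,0]
    - [0.006,0.025,0,0,0,-0.02,0]
    - [0.006,0.025,0,0,0,-0.02,1]
    - [0.006,0.025,0,0,0,-0.02,1]
    - [0.006,0.025,0,0,0,-0.02,1]
    - [0.006,0.025,0,0,0,-0.02,1]
    - [0.006,0.025,0.2,0,0,-0.02,1]
    - [0.006,0.025,0.5,0,0,-0.02,1]
    - [0.15,0.02,0.8,0,0,-0.02,1]
    - [0.3,0.0,1,0,0,-0.02,1]
    - [0.4,0.0,1,0,0,-0.02,1]
    - [0.4,0.0,1,0,0,-0.02,1]
    - [0.4,0.0,1,0,0,-0.02,1]
    - [0.4,0.0,1,0,0,-0.02,1]

```text
t: 19.1
position: [0.5504, 0.1509, 0.2207]
orientation: [-0.003, -3.138, 0.001]
wrist_force: [-0.4, -0.4, 0.7]
opening: 0.0852
finger_force: 0.0
```

```bash
python3 - <<'E'
from refit import *
im=snap("wrist","w6");s=env.get_state();print(s["t"],s["position"],s["orientation"].tolist())
p=np.array(P["pose"]);print("cam",p[:3,3].round(3),"view dir",p[:3,2].round(3), "nadir px",proj("wrist",[*p[:2,3],.03]).round())
u,w=proj("wrist",pts2([.4995,.0531,5.997,0,0])["tooth" if 0 else "line0"]).astype(int)
x0,y0=max(u-95,0),max(w-70,0);print(x0,y0)
a=im[y0:y0+145,x0:x0+195,::-1]
cv2.imwrite("pics/z6.png",cv2.resize(a,None,fx=4,fy=4,interpolation=cv2.INTER_CUBIC))
E
```

```text
19.15 [0.55056    0.1510033  0.22085001] [-0.003069603202327331, -3.1388626591379065, 0.0009185542567246852]
cam [0.476 0.152 0.364] view dir [ 0.286 -0.002 -0.958] nadir px [256.  92.]
147 69
```

View pics/z6.png

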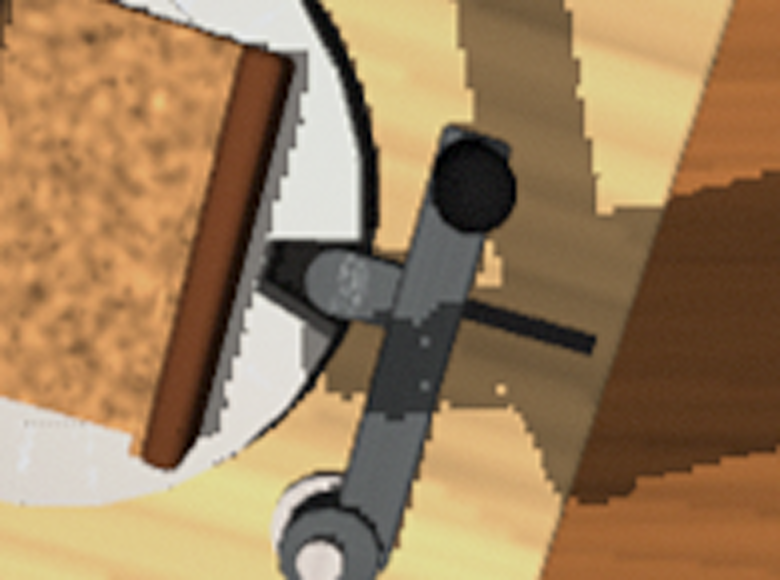

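```bash
python3 - <<'E'
from refit import *
Z=lambda u,v:np.array([147+u/4,69+v/4]);w=lambda q,z:onplane("wrist",Z(*q),z)[:2]
d=lambda p,q,z:round(float(ang(w(q,z)-w(p,z))),1)
a=np.radians(-16.4);c=np.array([.4995,.0531]);b=lambda p:((R(a).T@(p-c))*1000).round(1)
print("edge",d((545,560),(730,5),.015),"line",d((465,309),(594,346),.015))
for z in(.034,.042,.05):
  print(z,"L",d((345,480),(435,165),z),"R",d((392,540),(485,215),z),"bolt->knobtop",round(float(ang(w((473,185),.098)-w((320,562),z))),1),
   "bolt",b(w((320,562),z)),"tip",b(w((306,282),z)),"toothmid",b(w((380,288),z)),"end",b(w((478,140),z)))
print("knob",b(w((473,185),.098)),"floor",b(w((280,245),.038)),b(w((262,288),.038)),"mouthU",b(w((365,243),.038)),"mouthL",b(w((335,330),.038)),"edge x", b(w((545,560),.015)),b(w((730,5),.015)))
E
```

```text
edge 163.8 line 73.9
0.034 L 163.5 R 164.3 bolt->knobtop 159.4 bolt [75.7 92.3] tip [ 3.3 69.4] toothmid [-0.5 87.9] end [-42.4 101.3]
0.042 L 163.5 R 164.3 bolt->knobtop 159.2 bolt [72.6 92.2] tip [ 2.1 69.9] toothmid [-1.7 87.9] end [-42.6 101. ]
0.05 L 163.5 R 164.3 bolt->knobtop 159.1 bolt [69.6 92.1] tip [ 0.8 70.3] toothmid [-2.9 87.9] end [-42.8 100.7]
knob [-35.3 100.4] floor [-4.4 61.1] [ 7.3 59.4] mouthU [-10.8  81.3] mouthL [12.4 79.8] edge x [ 64.2 154.3] [-91.7 153.8]
```

```bash
python3 -c "
from station import env
print(env.close_job())"
```

```text
the job is handed in; nothing more can be done
None
```

The plate's notch faces the black line to within about 1°, the locking lever is swung fully in with its tooth in the notch (bar at 0° by camera, against a hard stop), nothing else was touched, and I handed the job in at about 19 s; no verdict came back.

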